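# Shut the test cabinet and press its label holder home

### The job

First push the little white cabinet's door shut until it clicks onto its catch. Then take the label holder out of its grey stand, feel its tongue in behind the lip of the channel on the cabinet's top front edge, and push it down against the spring until its shoulder is fully down on the lip. Keep hold of it and keep it pressed home: the program finishes while still holding it there, with the door still shut and the things around left where they were.

Things in the scene. Friction and masses are not known exactly. Their poses are not given: they have to be found in the camera images.
- cabinet: fixed white cabinet, 180 mm deep (x), 260 mm wide (y), 160 mm high without the channel; the door hangs on its front. Origin: lower edge of the carcass front, middle of its width; x points into the cabinet (roughly away from the robot), y to the left along the front, z up
- door (a joint): door angle in rad: 0 shut, growing as it opens towards the robot; starts at 0.45 to 0.85. A sprung ball catch resists from about 0.06 rad with some 2 to 3 N at the free edge; below about 0.027 rad it draws the door shut and keeps it there. Otherwise the hinge is light and the door stays about where it is left
- door_hinge (a point): point on the door's upright hinge axis (left end of the door), 126 mm above the table; it lies in the plane of the door's inner face; turns with the door
- door_push (a point): point good to push on the door's flat outer face, 210 mm from the hinge axis, 40 mm in from the free edge, 126 mm above the table; x points square into the door, y along it to the hinge; turns with the door. The door is a flat panel 15 mm thick, 250 mm wide, 6 to 154 mm above the table, nothing stands out in front
- channel (a point): label channel on the front edge of the cabinet's top: middle of its length, on the front face of its back wall, level with the top of the lip (188 mm above the table). Axes as the cabinet. Open slot: x -8 to 0 mm, y -45 to 45 mm. Before it the lip, x -12 to -8 mm, rounded on top; behind it the back wall, 6 mm thick, rising 12 mm above the lip
- strip (a joint): sprung steel strip in the slot's floor, in m pressed down: 0 at rest with its top 20 mm below the lip top; about 0.005 with the holder home; at most 0.008. It pushes up with about 4 N at 0, about 8 N at 0.005, so a holder let go is lifted again
- holder_mid (a point): middle of the label holder's head, an upright white plate with a card on its front, 14 mm thick (x), 60 mm wide (y), 60 mm high (z); x points from card to flat back, z up. Starts upright in the stand, card roughly to the robot, this point 62 mm above the table. Home, this point is 30 mm above and 7 to 10 mm in front of the channel point, card to the front. Take it from above across the 14 mm
- stand: fixed grey stand, 52 x 80 mm, 32 mm high, with a slot along its y that holds the tongue loosely (the holder lifts straight up, 25 mm to be free); origin under its middle
- glovebox: cardboard box of disposable gloves, 110 x 200 x 70 mm, lying right of the cabinet; origin under its middle
- test_a: small rapid-test stand (clear foot 40 x 50 mm with an upright white stick, 95 mm high) between label stand and cabinet; origin under its middle
- test_b: a second such test stand, to the far right; origin under its middle
- gelbottle: clear hand-gel bottle, 60 mm across, 170 mm high, on the left; origin under its middle
- dish: steel bowl, 110 mm across, 40 mm high, near right; origin under its middle
- tape: roll of white tape lying flat, 70 mm across, 20 mm high, on the left; origin under its middle
- carton: small carton 50 x 120 x 40 mm lying on the rear of the cabinet's top; origin under its middle
- holder: the label holder, about 60 g: below its head a tongue 5 mm thick, 50 mm wide, 25 mm long, round-ended, flush with the flat back (from holder_mid: x +2 to +7 mm, z -55 to -30 mm); so the head overhangs it on the card side as a shoulder 9 mm deep, 30 mm below holder_mid. Origin: end of the tongue, middle of its width, in the plane of the flat back; axes as holder_mid

How it is judged:
By the outcome, as a careful person would: the job done as asked, in the order asked, and still so for the second after the job is handed in, while the arm keeps its last pose, push and grip.
It also fails if it takes over 54 s, if anything falls off the work surface, if the arm or the gripper's body presses on something with over 40 N, if the wrist force passes 120 N, or if a joint passes its speed limit or range.

### The arm

A 6-joint arm with a two-finger parallel gripper is mounted at the origin on the work surface. World frame = base frame: x ahead of the robot, y to its left, z up, the work surface at z = 0. Lengths are in m, angles in rad, forces in N, time in s.
With the tool pointing down it reaches from about 0.35 to 0.975 m from the base axis. Payload 4.9 kg.
Tool frame: the origin (TCP) lies midway between the tips of the shut fingers; the grasp point (between the pads) lies 19 mm behind it; z points along the fingers, y is the line along which they close (so a half turn about z gives the same grasp; the last joint's range is limited). The gripper opens to 85 mm and grips with 20 to 120 N. Pads are 22 mm wide; open, the fingers measure 114 mm over their backs; the gripper's body (76 mm by 85 mm) begins 54 mm behind the grasp point. The pads swing forward as they close: fully open they stand 13 mm farther back than shut.
Start: joints at [-1.43, 0.053, 1.613, -0, 1.476, -0.119], TCP at [0.161, -0.604, 0.231] pointing down, gripper open.
Joint ranges: [-3.01, 3.01], [-1.01, 2.22], [0.06, 2.58], [-1.02, 4.17], [0.09, 2.62], [-3.14, 3.14]. Speed limits (rad/s): [2.57, 2.57, 3.14, 3.14, 3.14, 3.14].

### API

Orientations are given as a unit quaternion [w, x, y, z].
In Python, from plant import state, grab_frame, job_done, cut_out, place_of gives the robot as it stands.
- The arm moves only by the tool jog_arm, never from a script. Its argument "motion" is text: rows parted by semicolons, each of 7 numbers parted by spaces: the opening in per cent of the stroke, from 0 (shut) to 100 (fully open), then the shift along the tool's x, y, z as a fraction of full scale, then the turn, a rotation vector about the tool's x, y, z as a fraction of full scale. A call has exactly 5 rows; each row is the pose to reach, as a shift and turn from the pose commanded when the call began, along the tool's axes at that moment; what a row does not reach only later rows make up. Full scale, the value 1, is 50 cm for a shift and 1.5 rad for a turn. A row lasts 1/8 s, in which the tool goes at most 62.5 mm and 10.7 degrees, less where a joint would pass 70% of its speed; a pose out of reach is approached as far as the arm can. A call with a number of a shift or a turn outside -1 to 1 is refused whole. A call with a gripper value outside its range is refused whole. The fingers move at their own pace and stop on an object; the grip force is fixed at half the most. Time passes only in rows, so rows that repeat a pose let the fingers close, or fill a call up. It gives the time, the measured TCP pose, the force, the opening and the grip force at its end, in the units of the state.
- state(): the state, without advancing time (a new reading comes with each control period).
- grab_frame(name): name is "scene" or "top"; returns a dict with "color" (400x640x3 uint8, red, green, blue), "range_z" (400x640 float32, m along the optical axis (not along the pixel's ray), 0 where there is no reading), "intrinsics" (3x3 intrinsics, pixels), "world_from_camera" (4x4, takes a point from camera to world coordinates). Camera axes: x right, y up, looking along -z (the intrinsics and any distortion apply to the point x, -y, -z); pixel columns grow to the right and rows downward; lengths in m; the calibration is good to about 2 mm. A picture is of the moment at which its call begins.
- job_done(): hands the job in; it is judged then, once.
Trained networks look in the newest picture that a camera, given by its name, has taken for a name from the list of things; names that differ only in an ending like _2 or _b are one class to them, and where a whole thing is asked for, a point or a joint stands for the part that bears it (a point fixed in the world has none). Each returns a list of dicts, best first, with "p" (0 to 1); they miss things now and then, are a little off and sometimes report something else, mostly with a low value. They report only what shows in the picture. A call takes as long as a camera call.
- cut_out(camera, thing): "pixels" (400x640 bool, what is visible of it).
- place_of(camera, thing): "at" ([x, y, z] in m, in world coordinates, good to about 4 mm: a listed point, or the origin of a listed thing).
The state is a dict: "time": time; "joint_pos": joint angles; "joint_vel": joint speeds; "joint_efforts": joint torques, N m; "tool_pos": TCP position; "tool_rot": TCP orientation; "contact_force": force on the tool from outside, world axes, zero at the start; "ft_torque": the same for the moment, N m; "gripper_width": opening from 0.0 (shut) to 1.0 (fully open); "grasp_force": force on a finger pad.
Only numpy, scipy, OpenCV 4.12 (cv2) and the standard library are available. Lean on these libraries where they do the work, as an engineer would, in place of code of your own. Each camera call takes 0.05 s, during which the arm holds its last target. There are 200 camera calls.

## Working session

There is one attempt and no reset: what is moved stays moved. The work goes in short steps, Python scripts to look and compute and a tool call to move; the robot and the scene stay as the last step left them, time stands still between calls to the robot, and variables do not carry over. Pictures are saved under pics/ and viewed, at most 10 in all, crops included, and the job is handed in when it is done.

Besides the shell and the picture viewer there is one more tool, called after "Request:" as name(argument=value, ...) on one line, values as JSON. jog_arm: Moves the arm, as the interface text tells. Shift numbers are shares of 50 cm and turn numbers shares of 1.5 rad, none past 1 either way. Its arguments: {"type":"object","properties":{"motion":{"type":"string"}},"required":["motion"]}

```bash
mkdir -p pics; ls; python3 - <<'E'
from plant import *
import cv2
s=state();print({k:(v if not hasattr(v,'round') or isinstance(v,float) else v.round(4)) for k,v in s.items()})
for c in ("scene","top"):
    f=grab_frame(c);cv2.imwrite(f"pics/{c}0.png",f["color"][:,:,::-1])
    print(c,f["world_from_camera"].round(3).tolist(),f["intrinsics"].tolist())
    for t in ["cabinet","door_hinge","door_push","channel","holder_mid","holder","stand","glovebox","test_a","gelbottle","dish","tape","carton"]:
        print(c,t,[(round(d["p"],2),[round(float(a),4) for a in d["at"]]) for d in place_of(c,t)[:2]])
E
```

```text
pics
{'time': 0.0, 'joint_pos': array([-1.43  ,  0.0533,  1.6143, -0.    ,  1.476 , -0.119 ]), 'joint_vel': array([ 0.0002,  0.0006, -0.0014,  0.0007, -0.0013, -0.0008]), 'joint_efforts': array([ 2.10000e-03, -3.93685e+01, -3.70176e+01, -0.00000e+00,
        6.90000e-03, -0.00000e+00]), 'tool_pos': array([ 0.1605, -0.6034,  0.2301]), 'tool_rot': array([-0.001 ,  0.9916,  0.1295, -0.    ]), 'contact_force': array([-0.1382,  0.2484,  0.545 ]), 'ft_torque': array([-0.0063, -0.0333,  0.039 ]), 'grasp_force': 0.0, 'gripper_width': 0.9982193028425326}
scene [[0.34, -0.748, 0.57, 1.276], [0.94, 0.271, -0.206, -0.282], [-0.0, 0.606, 0.795, 1.228], [0.0, 0.0, 0.0, 1.0]] [[458.6695441346706, 0.0, 323.19929148793466], [0.0, 458.6695441346706, 206.3580119243896], [0.0, 0.0, 1.0]]
scene cabinet []
scene door_hinge [(0.72, [0.5971, 0.2445, 0.1298]), (0.41, [0.4579, -0.2578, 0.0629])]
scene door_push [(0.69, [0.4324, 0.1105, 0.1249])]
scene channel [(0.69, [0.4574, -0.2603, 0.0635]), (0.59, [0.6063, 0.1365, 0.1873])]
scene holder_mid [(0.64, [0.4573, -0.2573, 0.0629]), (0.54, [0.4618, -0.2565, 0.00
[... 678 characters left out ...]
362177103, 203.6985650185145], [0.0, 0.0, 1.0]]
top cabinet [(0.62, [0.5871, 0.1228, 0.0008])]
top door_hinge [(0.65, [0.5978, 0.2412, 0.13])]
top door_push [(0.71, [0.4332, 0.1095, 0.1241]), (0.55, [0.4546, -0.2644, 0.0611])]
top channel [(0.66, [0.6014, 0.1377, 0.1894])]
top holder_mid [(0.65, [0.4551, -0.2627, 0.0619])]
top holder [(0.43, [0.4586, -0.2598, 0.0049])]
top stand [(0.79, [0.4601, -0.2564, 0.0034])]
top glovebox [(0.65, [0.6952, -0.3779, -0.0002])]
top test_a [(0.57, [0.4514, -0.4446, 0.0004])]
top gelbottle [(0.86, [0.5297, 0.4577, -0.0014])]
top dish [(0.8, [0.2956, -0.3954, -0.0006])]
top tape [(0.62, [0.4098, 0.3542, -0.0025])]
top carton [(0.95, [0.7207, 0.1231, 0.1612])]
```

View pics/scene0.png

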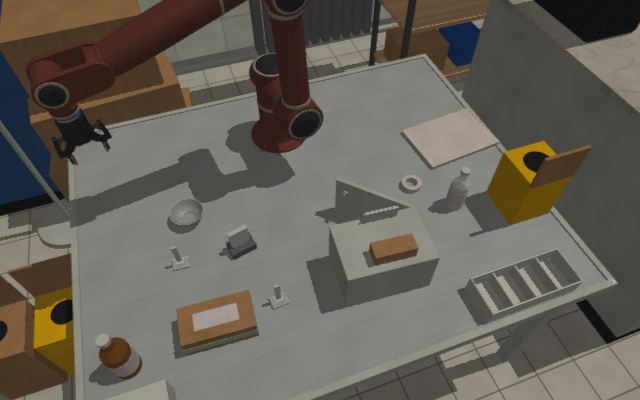

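View pics/top0.png

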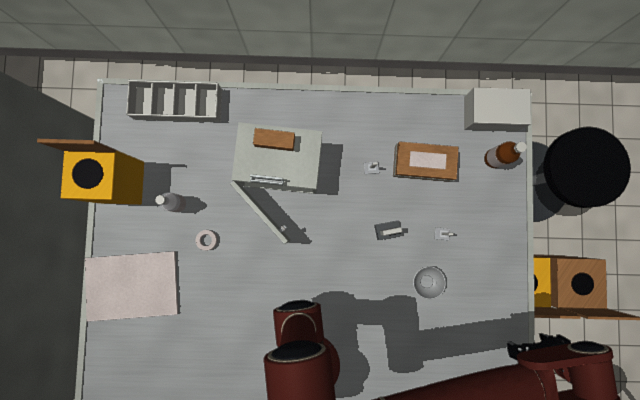

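The scene view shows the door standing open (free end about 340,185), with the holder in its stand at about (240,240). The top view shows the cabinet at (235-322, 125-190), the door running from (235,183) to (287,242), the channel at about (267,179) and the holder at (390,230). The networks agree with this. Next I need the yaws of the cabinet and holder.

```bash
cat > h.py <<'E'
import numpy as np, cv2
from scipy.spatial.transform import Rotation as R
from plant import *
def cloud(c):
    f=grab_frame(c);K=f["intrinsics"];z=f["range_z"];v,u=np.mgrid[:400,:640]
    P=np.stack([(u-K[0,2])/K[0,0]*z,-(v-K[1,2])/K[1,1]*z,-z,np.ones_like(z)],-1)@f["world_from_camera"].T
    P[z<=0]=np.nan
    return P[...,:3],f
def box(P,lo,hi):
    m=((P>lo)&(P<hi)).all(-1);return P[m]
def rect(p):
    (c,s,a)=cv2.minAreaRect((p[:,:2]*1000).astype(np.float32));return np.round(c,1),np.round(s,1),round(a,1)
def tool():
    s=state();q=s["tool_rot"];return np.array(s["tool_pos"]),R.from_quat([q[1],q[2],q[3],q[0]]),s
E
python3 - <<'E'
from h import *
for c in("top","scene"):
    P,f=cloud(c)
    p=box(P,[.5,-.05,.152],[.85,.3,.172]);print(c,"cabtop",len(p),rect(p),np.median(p[:,2]))
    p=box(P,[.5,-.05,.180],[.66,.25,.22]);print("chan",len(p),p.mean(0),p.max(0),rect(p))
    a=np.linalg.svd(p[:,:2]-p[:,:2].mean(0),full_matrices=False)[2][0];print("chan dir",a)
    p=box(P,[.4,-.33,.086],[.52,-.19,.11]);print("head top",len(p),p.mean(0),rect(p))
    a=np.linalg.svd(p[:,:2]-p[:,:2].mean(0),full_matrices=False)[2][0];print(a)
    p=box(P,[.4,-.33,.02],[.52,-.19,.045]);print("stand",len(p),rect(p))
    p=box(P,[.35,.0,.1],[.575,.28,.17]);print("door",len(p),rect(p))
    for d in cut_out(c,"holder")[:1]:
        q=P[d["pixels"]];print("cut",d["p"],len(q),q.min(0),q.max(0))
E
```

```text
top cabtop 4163 (array([633.6, 116.8]), array([262.8, 272. ]), 85.4) 0.1602257393768658
chan 153 [0.5996982  0.13827333 0.19327369] [0.61123614 0.18706504 0.20706761] (array([598.7, 138.3]), array([98.2, 18.4]), 85.3)
chan dir [-0.07515527 -0.99717184]
head top 83 [ 0.45578982 -0.25875358  0.09225427] (array([ 456. , -259.7]), array([13.8, 60.7]), 12.1)
[ 0.21500221 -0.97661356]
stand 275 (array([ 460.4, -258.1]), array([52. , 81.2]), 12.7)
door 468 (array([502.7, 148. ]), array([229.4,  36.9]), 44.5)
cut 0.5 104 [ 0.44453447 -0.28939806  0.00702582] [ 0.46907746 -0.2285136   0.09777353]
scene cabtop 4321 (array([634.7, 113.7]), array([262.1, 275.3]), 85.7) 0.15900219248754333
chan 215 [0.60612942 0.1341365  0.19149554] [0.61488833 0.18537357 0.20378184] (array([601.4, 136.4]), array([98.2, 21.5]), 85.6)
chan dir [-0.08308812 -0.9965422 ]
head top 94 [ 0.45929856 -0.26106584  0.09065004] (array([ 458.7, -260.8]), array([17. , 59.3]), 13.2)
[ 0.23174687 -0.97277612]
stand 307 (array([ 463.1, -259.8]), array([56., 80.]), 12.9)
door 910 (array([504.3, 145.3]), array([227.8,  39.6]), 44.6)
cut 0.77 314 [nan nan nan] [nan nan nan]
```

```bash
cat >> h.py <<'E'
def plan(W,base=None):
    """W: 5 rows (open%,x,y,z,tool-x yaw); prints text of the motion from the measured (or given) pose"""
    p,r,s=tool()
    if base is not None: p,r=np.array(base[:3]),R.from_euler('z',base[3])*R.from_euler('x',np.pi)
    out=[]
    for g,x,y,z,a in W:
        t=R.from_euler('z',a)*R.from_euler('x',np.pi)
        d=r.inv().apply(np.array([x,y,z])-p)/.5; w=(r.inv()*t).as_rotvec()/1.5
        out.append("%g "%g+" ".join("%.3f"%v for v in [*d,*w]))
    print("; ".join(out))
H=np.array([.5975,.243]);CY=-.079
def doorpose(th,off=.031,rad=.21,z=.115):
    a=CY-th; n=np.array([-np.cos(a),-np.sin(a)]); d=np.array([np.sin(a),-np.cos(a)])
    q=H+rad*d+off*n; return [0,q[0],q[1],z,a+np.pi/2]
E
python3 - <<'E'
from h import *
D=doorpose(.74,.055);print(D, doorpose(.715,.015))
z=.24
plan([[0,.25,-.50,z,.26],[0,.33,-.38,z,.35],[0,.38,-.25,z,.45],[0,.40,-.19,z,.55],[0,.41,-.13,z,.65]])
plan([[0,.41,-.07,z,.7],[0,.405,-.01,z,.75],[0,.40,.05,z,.75],[0,D[1]-.005,.11,z,D[4]],[0,D[1],D[2],z,D[4]]],base=[.41,-.13,z,.65])
E
```

```text
[0, np.float64(0.4065403583036404), np.float64(0.1397555558724929), 0.115, 0.7517963267948966] [0, np.float64(0.4372208035049036), np.float64(0.10648780577953389), 0.115, 0.7767963267948966]
0 0.226 -0.155 -0.017 0.000 -0.000 -0.000; 0 0.443 -0.346 -0.017 0.000 -0.000 -0.060; 0 0.606 -0.572 -0.017 0.000 -0.000 -0.127; 0 0.676 -0.677 -0.017 0.000 -0.000 -0.193; 0 0.726 -0.788 -0.017 0.000 -0.000 -0.260
0 0.073 -0.096 -0.000 0.000 0.000 -0.033; 0 0.137 -0.197 -0.000 0.000 0.000 -0.067; 0 0.202 -0.299 -0.000 0.000 0.000 -0.067; 0 0.277 -0.392 -0.000 0.000 0.000 -0.068; 0 0.321 -0.434 -0.000 0.000 0.000 -0.068
```

Request:
jog_arm(motion="0 0.1 -0.07 -0.015 0 0 0; 0 0.2 -0.14 -0.015 0 0 0; 0 0.29 -0.21 -0.015 0 0 -0.06; 0 0.37 -0.29 -0.015 0 0 -0.12; 0 0.44 -0.37 -0.015 0 0 -0.18")

```text
time: 2.22
tool_pos: [0.3265, -0.367, 0.239]
tool_rot: [0.0, 0.965, 0.263, 0.0]
contact_force: [0.7, -0.4, 0.9]
gripper_width: 0.002
grasp_force: 0.0
```

```bash
python3 - <<'E'
from h import *
z=.235
p,r,s=tool();print(p,r.as_euler('xyz'),s["joint_pos"].round(2),s["time"])
plan([[0,.37,-.29,z,.6],[0,.395,-.235,z,.65],[0,.41,-.175,z,.7],[0,.41,-.115,z,.75],[0,.405,-.055,z,.75]])
plan([[0,.40,.005,z,.75],[0,.40,.06,z,.75],[0,.40,.10,z,.75],[0,.4065,.14,z,.752],[0,.4065,.14,.185,.752]],base=[.405,-.055,z,.75])
E
```

```text
[ 0.32649489 -0.36704367  0.23899141] [ 3.14098953e+00 -2.38806397e-04  5.33044245e-01] [-1.   -0.28  1.91  0.    1.52  0.04] 2.225
0 0.153 -0.088 0.008 0.000 -0.000 -0.045; 0 0.252 -0.158 0.008 0.000 -0.000 -0.078; 0 0.339 -0.246 0.008 0.000 -0.000 -0.111; 0 0.400 -0.349 0.008 0.000 -0.000 -0.145; 0 0.452 -0.458 0.008 0.000 -0.000 -0.145
0 0.074 -0.095 -0.000 0.000 0.000 0.000; 0 0.149 -0.175 -0.000 0.000 0.000 0.000; 0 0.204 -0.234 -0.000 0.000 0.000 0.000; 0 0.268 -0.283 -0.000 -0.000 0.000 -0.001; 0 0.268 -0.283 0.100 -0.000 0.000 -0.001
```

Request:
jog_arm(motion="0 0.11 -0.06 0 0 0 -0.045; 0 0.215 -0.13 0 0 0 -0.08; 0 0.31 -0.21 0 0 0 -0.11; 0 0.39 -0.31 0 0 0 -0.145; 0 0.45 -0.41 0 0 0 -0.145")

```text
time: 2.85
tool_pos: [0.4163, -0.0761, 0.2391]
tool_rot: [0.0, 0.931, 0.365, 0.0]
contact_force: [0.5, 0.1, 0.8]
gripper_width: -0.004
grasp_force: 0.0
```

```bash
python3 - <<'E'
from h import *
z=.235
p,r,s=tool();print(p,r.as_euler('xyz'),s["time"])
plan([[0,.40,.0,z,.75],[0,.40,.05,z,.75],[0,.40,.10,z,.75],[0,.4065,.14,z,.752],[0,.4065,.14,.18,.752]])
D=[doorpose(t) for t in (.72,.68,.6,.5)]
plan([[0,.4065,.14,.12,.752]]+D,base=[.4065,.14,.18,.752])
D=[doorpose(t) for t in (.42,.34,.26,.19,.12)]
plan(D,base=doorpose(.5)[1:])
E
```

```text
[ 0.41634304 -0.0760963   0.2390727 ] [ 3.14093916e+00 -6.58134992e-04  7.47706051e-01] 2.85
0 0.080 -0.134 0.008 0.000 -0.000 -0.002; 0 0.148 -0.207 0.008 0.000 -0.000 -0.002; 0 0.216 -0.280 0.008 0.000 -0.000 -0.002; 0 0.279 -0.330 0.008 0.000 -0.000 -0.003; 0 0.279 -0.330 0.118 0.000 -0.000 -0.003
0 0.000 -0.000 0.120 0.000 0.000 0.000; 0 -0.001 0.057 0.130 0.000 0.000 -0.013; 0 -0.003 0.074 0.130 0.000 0.000 -0.040; 0 -0.005 0.108 0.130 0.000 0.000 -0.093; 0 -0.003 0.150 0.130 0.000 0.000 -0.160
0 -0.004 0.034 0.000 -0.000 0.000 -0.053; 0 -0.005 0.068 0.000 0.000 0.000 -0.107; 0 -0.003 0.102 0.000 0.000 0.000 -0.160; 0 0.001 0.131 0.000 -0.000 0.000 -0.207; 0 0.007 0.160 0.000 0.000 0.000 -0.253
```

Request:
jog_arm(motion="0 0.07 -0.1 0 0 0 0; 0 0.14 -0.19 0 0 0 0; 0 0.21 -0.27 0 0 0 0; 0 0.28 -0.33 0 0 0 0; 0 0.28 -0.33 0.11 0 0 0")

```text
time: 3.48
tool_pos: [0.41, 0.1413, 0.1885]
tool_rot: [0.001, 0.93, 0.368, 0.006]
contact_force: [0.5, -0.1, -0.4]
gripper_width: 0.003
grasp_force: 0.0
```

Request:
jog_arm(motion="0 0 0 0.12 0 0 0; 0 0 0.05 0.13 0 0 -0.01; 0 0 0.075 0.13 0 0 -0.04; 0 -0.005 0.11 0.13 0 0 -0.09; 0 -0.003 0.15 0.13 0 0 -0.16")

```text
time: 4.1
tool_pos: [0.4567, 0.0817, 0.1187]
tool_rot: [-0.0, 0.88, 0.475, -0.0]
contact_force: [-0.9, 0.7, 0.5]
gripper_width: 0.004
grasp_force: 0.2
```

Request:
jog_arm(motion="0 -0.004 0.034 0 0 0 -0.053; 0 -0.005 0.068 0 0 0 -0.107; 0 -0.003 0.1 0 0 0 -0.16; 0 0 0.13 0 0 0 -0.207; 0 0.006 0.16 0 0 0 -0.253")

```text
time: 4.72
tool_pos: [0.5254, 0.0402, 0.1188]
tool_rot: [-0.0, 0.775, 0.632, -0.0]
contact_force: [0.0, -0.7, 0.5]
gripper_width: -0.001
grasp_force: 0.2
```

```bash
python3 - <<'E'
from h import *
p,r,s=tool();print(p,r.as_euler('xyz'),doorpose(.12),s["time"])
print([(d["p"],d["at"]) for d in place_of("top","door_push")+place_of("scene","door_push")])
D=[doorpose(t) for t in (.08,.05,.03,.01,0)]
plan(D)
P,f=cloud("top");cv2.imwrite("pics/t1.png",cv2.resize(f["color"][100:280,180:420,::-1],None,fx=3,fy=3))
E
```

```text
[0.52539598 0.04021191 0.11882693] [-3.14139707e+00 -6.68095505e-05  1.36885448e+00] [0, np.float64(0.5255970678700834), np.float64(0.04327276512423096), 0.115, 1.3717963267948965] 4.725
[(0.6, [0.4322, 0.1105, 0.123]), (0.63, [0.4371, 0.1114, 0.1255])]
0 0.004 0.015 0.008 0.000 -0.000 -0.031; 0 0.003 0.027 0.008 0.000 -0.000 -0.051; 0 0.003 0.036 0.008 0.000 0.000 -0.064; 0 0.002 0.044 0.008 0.000 0.000 -0.077; 0 0.002 0.049 0.008 0.000 0.000 -0.084
```

Request:
jog_arm(motion="0 0.004 0.014 0 0 0 -0.03; 0 0.003 0.026 0 0 0 -0.05; 0 0.003 0.035 0 0 0 -0.064; 0 0.002 0.043 0 0 0 -0.077; 0 0.002 0.048 0 0 0 -0.084")

```text
time: 5.5
tool_pos: [0.5485, 0.0368, 0.1188]
tool_rot: [-0.0, 0.734, 0.679, -0.0]
contact_force: [-1.4, 1.1, 0.4]
gripper_width: 0.0
grasp_force: 0.9
```

```bash
python3 - <<'E'
from h import *
p,r,s=tool();print(p,r.as_euler('xyz'),s["time"],s["contact_force"])
P,f=cloud("scene");Pt,f2=cloud("top")
print([(d["p"],d["at"]) for d in place_of("top","door_push")+place_of("scene","door_push")])
a=cv2.resize(f["color"][150:300,270:470,::-1],None,fx=3,fy=3);b=cv2.resize(f2["color"][110:260,200:400,::-1],None,fx=3,fy=3)
cv2.imwrite("pics/t2.png",cv2.resize(np.vstack([a,b]),(400,600)))
E
```

```text
[0.54846394 0.03675857 0.11875545] [-3.14076877e+00 -2.05030605e-04  1.49313344e+00] 5.5 [-1.44377654  1.13269687  0.44890084]
[(0.16, [0.6985, -0.3797, 0.0003]), (0.46, [0.5609, 0.0389, 0.1235])]
```

View pics/t2.png

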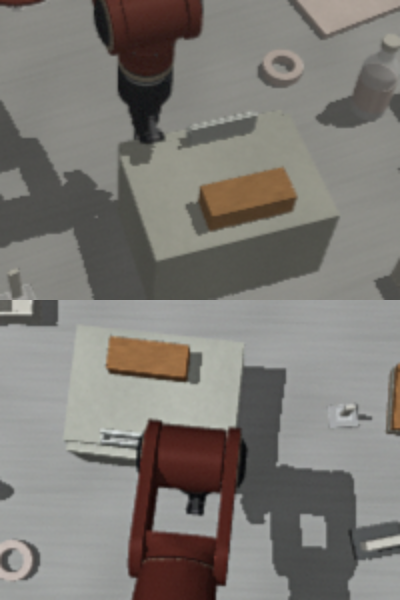

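The pictures show the door nearly against the carcass (lower crop, about 70-140,455), with the fingers on its free half. The force has begun to rise at the catch, so I'll push on.

Request:
jog_arm(motion="0 0 0.004 0 0 0 0; 0 0 0.008 0 0 0 0; 0 0 0.012 0 0 0 0; 0 0 0.016 0 0 0 0; 0 0 0.016 0 0 0 0")

```text
time: 6.32
tool_pos: [0.5529, 0.0362, 0.1188]
tool_rot: [-0.004, 0.734, 0.679, -0.004]
contact_force: [-17.6, 0.1, 11.5]
gripper_width: 0.001
grasp_force: 9.2
```

Request:
jog_arm(motion="0 0 -0.04 0 0 0 0; 0 0 -0.1 0 0 0 0; 20 0 -0.14 -0.02 0 0 0; 50 -0.08 -0.14 -0.1 0 0 0.03; 50 -0.18 -0.14 -0.13 0 0 0.06")

```text
time: 6.95
tool_pos: [0.4811, -0.0489, 0.1868]
tool_rot: [0.002, 0.764, 0.646, 0.002]
contact_force: [0.3, -1.2, 0.8]
gripper_width: 0.499
grasp_force: 0.0
```

```bash
python3 - <<'E'
from h import *
p,r,s=tool();print(p,r.as_euler('xyz'),s["time"],s["contact_force"])
X,Y,A=.457,-.26,1.791
plan([[50,.475,-.11,.18,1.6],[50,.465,-.17,.18,1.7],[50,.457,-.22,.18,A],[50,X,Y,.18,A],[50,X,Y,.16,A]])
P,f=cloud("scene")
print([(d["p"],d["at"]) for d in place_of("scene","door_push")+place_of("scene","channel")+place_of("scene","door_hinge")])
cv2.imwrite("pics/t3.png",f["color"][:,:,::-1])
E
```

```text
[ 0.48110721 -0.04893552  0.18677068] [3.13638850e+00 3.25385441e-04 1.40382343e+00] 6.95 [ 0.30771516 -1.21613978  0.80730314]
50 -0.122 0.008 0.014 0.003 0.001 -0.131; 50 -0.244 0.008 0.014 0.003 0.001 -0.197; 50 -0.345 0.009 0.014 0.003 0.001 -0.258; 50 -0.424 0.023 0.014 0.003 0.001 -0.258; 50 -0.424 0.022 0.054 0.003 0.001 -0.258
[(0.65, [0.5662, 0.0366, 0.1255]), (0.55, [0.6054, 0.1383, 0.1888]), (0.62, [0.6057, 0.1355, 0.1859]), (0.71, [0.5965, 0.2433, 0.1285]), (0.67, [0.6908, -0.3793, -0.0021])]
```

Request:
jog_arm(motion="50 -0.12 0.008 0.014 0.003 0.001 -0.1; 50 -0.24 0.008 0.014 0.003 0.001 -0.2; 50 -0.345 0.01 0.014 0.003 0.001 -0.258; 50 -0.424 0.023 0.014 0.003 0.001 -0.258; 50 -0.424 0.023 0.05 0.003 0.001 -0.258")

```text
time: 7.78
tool_pos: [0.4567, -0.2608, 0.1591]
tool_rot: [-0.001, 0.626, 0.78, -0.001]
contact_force: [0.1, 0.4, 0.6]
gripper_width: 0.5
grasp_force: 0.0
```

```bash
python3 - <<'E'
from h import *
p,r,s=tool();print(p,r.as_euler('xyz'),s["time"],s["contact_force"])
X,Y,A=.457,-.26,1.791
plan([[50,X,Y,.11,A],[50,X,Y,.075,A],[50,X,Y,.056,A],[50,X,Y,.056,A],[50,X,Y,.056,A]])
E
```

```text
[ 0.45672319 -0.26078008  0.15906341] [-3.13896867e+00 -8.91274351e-04  1.78795971e+00] 7.775 [0.09533892 0.3817319  0.58364821]
50 0.001 0.001 0.098 -0.002 -0.001 -0.002; 50 0.001 0.001 0.168 -0.002 -0.001 -0.002; 50 0.001 0.001 0.206 -0.002 -0.001 -0.002; 50 0.001 0.001 0.206 -0.002 -0.001 -0.002; 50 0.001 0.001 0.206 -0.002 -0.001 -0.002
```

Request:
jog_arm(motion="50 0.001 0.001 0.1 -0.002 -0.001 -0.002; 50 0.001 0.001 0.17 -0.002 -0.001 -0.002; 50 0.001 0.001 0.206 -0.002 -0.001 -0.002; 50 0.001 0.001 0.206 -0.002 -0.001 -0.002; 30 0.001 0.001 0.206 -0.002 -0.001 -0.002")

```text
time: 8.4
tool_pos: [0.4569, -0.2587, 0.0573]
tool_rot: [0.001, 0.624, 0.781, -0.0]
contact_force: [0.4, 0.0, 0.3]
gripper_width: 0.311
grasp_force: 0.0
```

Request:
jog_arm(motion="20 0 0 0 0 0 0; 0 0 0 0 0 0 0; 0 0 0 0 0 0 0; 0 0 0 0 0 0 0; 0 0 0 0 0 0 0")

```text
time: 9.02
tool_pos: [0.4565, -0.2593, 0.0577]
tool_rot: [0.0, 0.624, 0.781, -0.0]
contact_force: [-1.3, 1.7, 6.5]
gripper_width: 0.156
grasp_force: 59.2
```

Request:
jog_arm(motion="0 0 0 -0.03 0 0 0; 0 0 0 -0.1 0 0 0; 0 0 0 -0.2 0 0 0; 0 0 0 -0.31 0 0 0; 0 0 0 -0.43 0 0 0")

```text
time: 9.65
tool_pos: [0.4555, -0.2582, 0.2729]
tool_rot: [-0.001, 0.624, 0.781, -0.0]
contact_force: [0.1, -0.7, -1.2]
gripper_width: 0.152
grasp_force: 59.3
```

```bash
python3 - <<'E'
from h import *
p,r,s=tool();print(p,r.as_euler('xyz'),s["time"],s["contact_force"],s["gripper_width"])
P,f=cloud("scene")
for t in("holder_mid","holder"):print(t,[(d["p"],d["at"]) for d in place_of("scene",t)])
A=1.492
plan([[0,.48,-.20,.27,1.75],[0,.505,-.145,.27,1.68],[0,.53,-.085,.27,1.6],[0,.545,-.025,.27,A],[0,.555,.035,.27,A]])
E
```

```text
[ 0.45553104 -0.25823435  0.27286178] [-3.14073762e+00 -9.17066921e-04  1.79270128e+00] 9.65 [ 0.09527537 -0.67496155 -1.20408261] 0.1516889305441879
holder_mid [(0.86, [0.4582, -0.2567, 0.2798])]
holder [(0.59, [0.4603, -0.2535, 0.2236])]
0 0.107 0.070 0.014 0.004 0.005 0.029; 0 0.204 0.143 0.013 0.004 0.005 0.075; 0 0.310 0.218 0.013 0.004 0.004 0.129; 0 0.420 0.274 0.013 0.005 0.004 0.201; 0 0.533 0.319 0.012 0.005 0.004 0.201
```

Request:
jog_arm(motion="0 0.1 0.07 0.01 0.003 0.004 0.03; 0 0.2 0.14 0.01 0.003 0.004 0.08; 0 0.3 0.21 0.01 0.004 0.004 0.13; 0 0.41 0.27 0.01 0.004 0.004 0.2; 0 0.52 0.315 0.01 0.004 0.004 0.201")

```text
time: 10.42
tool_pos: [0.552, 0.0318, 0.2643]
tool_rot: [-0.006, 0.735, 0.678, -0.001]
contact_force: [1.2, -0.7, -0.9]
gripper_width: 0.157
grasp_force: 59.4
```

```bash
python3 - <<'E'
from h import *
p,r,s=tool();print(p,r.as_euler('xyz'),s["time"],s["contact_force"],s["gripper_width"])
A=1.492
plan([[0,.565,.08,.268,A],[0,.575,.12,.268,A],[0,.578,.137,.268,A],[0,.578,.137,.266,A],[0,.578,.137,.266,A]])
E
```

```text
[0.55199534 0.0317974  0.26434779] [-3.13146414 -0.00565433  1.49070203] 10.425 [ 1.17811627 -0.66368764 -0.92090999] 0.15666496663338297
0 0.098 0.018 -0.007 -0.007 -0.004 -0.001; 0 0.180 0.032 -0.007 -0.007 -0.004 -0.001; 0 0.214 0.035 -0.006 -0.007 -0.004 -0.001; 0 0.214 0.035 -0.002 -0.007 -0.004 -0.001; 0 0.214 0.035 -0.002 -0.007 -0.004 -0.001
```

Request:
jog_arm(motion="0 0.1 0.018 -0.007 -0.007 -0.004 0; 0 0.18 0.032 -0.007 -0.007 -0.004 0; 0 0.214 0.035 -0.005 -0.007 -0.004 0; 0 0.214 0.035 -0.003 -0.007 -0.004 0; 0 0.214 0.035 -0.003 -0.007 -0.004 0")

```text
time: 11.05
tool_pos: [0.5779, 0.1337, 0.2671]
tool_rot: [0.001, 0.735, 0.678, -0.0]
contact_force: [-0.3, 0.4, -0.4]
gripper_width: 0.153
grasp_force: 59.4
```

```bash
python3 - <<'E'
from h import *
p,r,s=tool();print(p,r.as_euler('xyz'),s["time"],s["contact_force"],s["gripper_width"])
A=1.492
P,f=cloud("scene");P2,f2=cloud("top")
for c in("scene","top"):
  for t in("holder_mid","holder","channel"):print(c,t,[(round(d["p"],2),d["at"]) for d in place_of(c,t)])
a=cv2.resize(f["color"][130:260,300:460,::-1],None,fx=4,fy=4);cv2.imwrite("pics/t4.png",a)
plan([[0,.588,.137,.26,A],[0,.588,.137,.25,A],[0,.588,.137,.2437,A],[0,.588,.137,.2437,A],[0,.588,.137,.2437,A]])
E
```

```text
[0.57794867 0.13373228 0.26711615] [3.14033578e+00 1.27970544e-03 1.49010405e+00] 11.05 [-0.30053945  0.43977456 -0.41627674] 0.15297095537468475
scene holder_mid [(0.64, [0.5776, 0.1352, 0.2739])]
scene holder [(0.62, [0.5854, 0.1323, 0.2164])]
scene channel [(0.97, [0.6059, 0.1373, 0.186])]
top holder_mid []
top holder [(0.35, [0.4596, -0.2575, 0.0018]), (0.33, [0.604, 0.1423, 0.1905])]
top channel [(0.87, [0.601, 0.1396, 0.189])]
0 0.006 0.019 0.016 0.002 0.000 -0.001; 0 0.006 0.019 0.036 0.002 0.000 -0.001; 0 0.007 0.019 0.048 0.002 0.000 -0.001; 0 0.007 0.019 0.048 0.002 0.000 -0.001; 0 0.007 0.019 0.048 0.002 0.000 -0.001
```

View pics/t4.png

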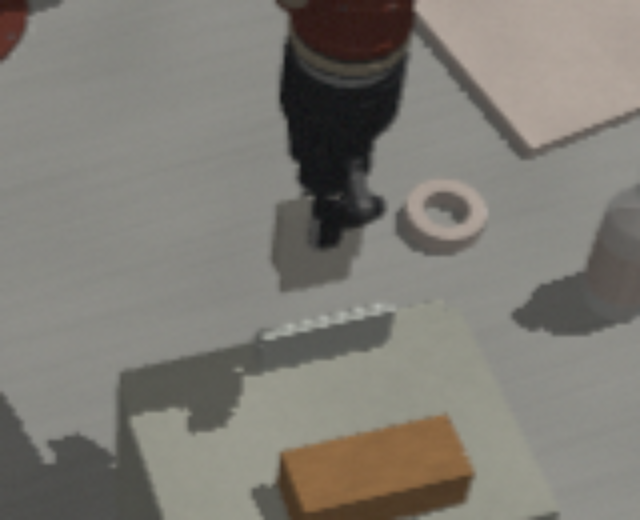

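The crop shows the holder upright in the fingers, with its tongue at about (315,280), in front of and above the channel (260-395, 315). I'll lower it to between lip height and wall height, then feel for the back wall.

Request:
jog_arm(motion="0 0.006 0.01 0.02 0.002 0 0; 0 0.006 0.019 0.036 0.002 0 0; 0 0.006 0.019 0.048 0.002 0 0; 0 0.006 0.024 0.048 0.002 0 0; 0 0.006 0.028 0.048 0.002 0 0")

```text
time: 12.08
tool_pos: [0.5928, 0.1368, 0.244]
tool_rot: [0.0, 0.735, 0.678, -0.0]
contact_force: [0.6, -0.6, 0.9]
gripper_width: 0.157
grasp_force: 59.4
```

Request:
jog_arm(motion="0 0 0.002 0 0 0 0; 0 0 0.004 0 0 0 0; 0 0 0.006 0 0 0 0; 0 0 0.008 0 0 0 0; 0 0 0.008 0 0 0 0")

```text
time: 12.7
tool_pos: [0.5955, 0.1366, 0.244]
tool_rot: [-0.001, 0.735, 0.679, -0.002]
contact_force: [-5.4, -0.6, 3.2]
gripper_width: 0.155
grasp_force: 59.8
```

Request:
jog_arm(motion="0 0 -0.005 0 0 0 0; 0 0 -0.005 0.006 0 0 0; 0 0 -0.005 0.014 0 0 0; 0 0 -0.005 0.024 0 0 0; 0 0 -0.005 0.034 0 0 0")

```text
time: 13.32
tool_pos: [0.594, 0.1366, 0.2262]
tool_rot: [-0.0, 0.735, 0.678, -0.001]
contact_force: [-0.3, 0.7, -0.1]
gripper_width: 0.155
grasp_force: 59.5
```

Request:
jog_arm(motion="0 0 0 0.004 0 0 0; 0 0 0 0.008 0 0 0; 0 0 0 0.012 0 0 0; 0 0 0 0.016 0 0 0; 0 0 0 0.02 0 0 0")

```text
time: 13.95
tool_pos: [0.5942, 0.1367, 0.2177]
tool_rot: [0.0, 0.735, 0.678, -0.0]
contact_force: [-2.5, 0.9, 3.7]
gripper_width: 0.157
grasp_force: 60.0
```

Request:
jog_arm(motion="0 0 0 0.002 0 0 0; 0 0 0 0.004 0 0 0; 0 0 0 0.006 0 0 0; 0 0 0 0.006 0 0 0; 0 0 0 0.006 0 0 0")

```text
time: 14.58
tool_pos: [0.5942, 0.1367, 0.2149]
tool_rot: [0.0, 0.735, 0.678, -0.0]
contact_force: [-2.5, -0.4, 6.6]
gripper_width: 0.155
grasp_force: 60.3
```

Request:
jog_arm(motion="0 0 0 0.002 0 0 0; 0 0 0 0.003 0 0 0; 0 0 0 0.004 0 0 0; 0 0 0 0.004 0 0 0; 0 0 0 0.004 0 0 0")

```text
time: 15.2
tool_pos: [0.5943, 0.1367, 0.2136]
tool_rot: [0.0, 0.735, 0.678, -0.0]
contact_force: [-4.2, -0.3, 7.7]
gripper_width: 0.154
grasp_force: 60.6
```

Request:
jog_arm(motion="0 0 0 0.002 0 0 0; 0 0 0 0.003 0 0 0; 0 0 0 0.004 0 0 0; 0 0 0 0.004 0 0 0; 0 0 0 0.004 0 0 0")

```text
time: 15.82
tool_pos: [0.5943, 0.1367, 0.2136]
tool_rot: [0.0, 0.735, 0.678, 0.0]
contact_force: [-7.1, -0.6, 14.4]
gripper_width: 0.152
grasp_force: 61.5
```

Request:
jog_arm(motion="0 0 0 0.001 0 0 0; 0 0 0 0.002 0 0 0; 0 0 0 0.002 0 0 0; 0 0 0 0.002 0 0 0; 0 0 0 0.002 0 0 0")

```text
time: 16.45
tool_pos: [0.5944, 0.1368, 0.2135]
tool_rot: [0.001, 0.735, 0.679, 0.0]
contact_force: [-8.4, -1.3, 18.4]
gripper_width: 0.154
grasp_force: 61.9
```

```bash
python3 - <<'E'
from h import *
p,r,s=tool();print(p,r.as_euler('xyz'),s["time"],s["contact_force"],s["gripper_width"])
P,f=cloud("scene");P2,f2=cloud("top")
for t in("holder_mid","channel","door_push","test_a","gelbottle","tape","carton"):print(t,[(round(d["p"],2),d["at"]) for d in place_of("scene",t)])
cv2.imwrite("pics/t5.png",cv2.resize(f["color"][130:260,270:450,::-1],None,fx=4,fy=4))
E
```

```text
[0.59438349 0.13676033 0.21352445] [3.14042813e+00 3.82196201e-04 1.49148332e+00] 16.45 [-8.38316192 -1.30155302 18.37500115] 0.15359372945931485
holder_mid [(0.69, [0.5949, 0.1368, 0.2193])]
channel [(0.87, [0.6072, 0.1355, 0.19])]
door_push [(0.71, [0.565, 0.0379, 0.125])]
test_a [(0.68, [0.4537, -0.4489, -0.0011]), (0.58, [0.6736, -0.2008, 0.0003])]
gelbottle [(0.67, [0.5331, 0.4533, -0.0018])]
tape [(0.71, [0.5941, 0.2454, 0.1288]), (0.58, [0.4069, 0.354, 0.0012])]
carton [(0.69, [0.7227, 0.1156, 0.1612])]
```

View pics/t5.png

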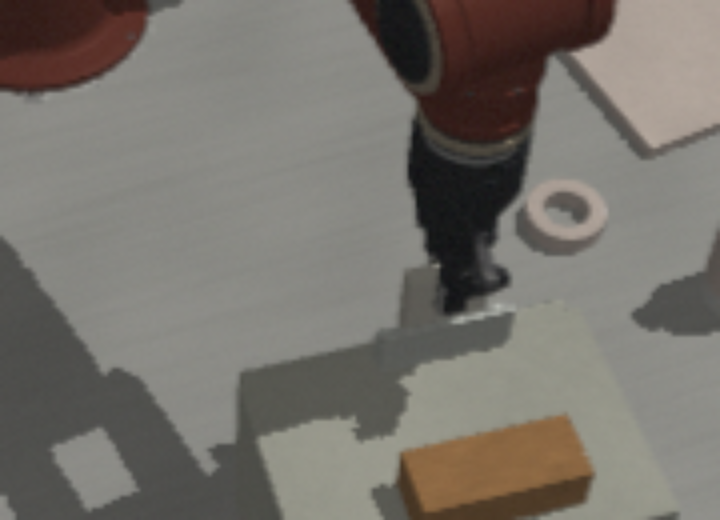

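The crop shows the holder seated behind the lip (head at 400-515, 265-330), the door shut and the carton in place. The force rises without further travel at the expected home height, so the shoulder is down.

```bash
python3 -c "
from plant import *
print(job_done())"
```

```text
the job is handed in; nothing more can be done
None
```

The door is shut on its catch, and the label holder is fully down on the lip, still gripped and pressed there with about 18 N. I handed the job in at about 16.5 s; no verdict came back.

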